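Unbolt the insert case and open its lid onto the buffer stop

TASK

Open the blue insert case for the assembler: slide the red-knobbed bolt at its side fully back, lift the lid by its orange bar, and swing it over until it is seated against the rubber buffer behind it, a touch pressed in so that it stays in contact when you let go. Feel for the buffer and press it only gently, never driving it hard; leave the bolt back and the other things on the table where they are.

Things in the scene. Friction and masses are not known exactly. Their poses are not given: they have to be found in the camera images.
- insert_case: Blue open-topped case, fixed to the table, 90 (x) x 130 (y) x 60 mm high; origin under its centre on the table; its x axis points from the front (orange bar) to the hinged back, its y axis to the side with the bolt, z up. A small black tray of brass inserts lies in it.
- lid (a joint): Angle of the lid about its hinge, rad: 0 shut, about 1.57 upright, and more as it leans back. The hinge is stiff (about 0.25 N m of friction, some 2 N at the bar), so the lid stays wherever it is left. It meets the buffer somewhere between 1.70 and 2.02 rad; where differs from day to day and is not measured, and it must be felt.
- lid_hinge (a point): Point on the lid's hinge axis, 45 mm behind the case centre (case frame), 63.5 mm above the table. The axis runs along the case's y. The lid turns up and back about it.
- lid_bar (a point): Centre of the orange round cross bar of the lid, 16 mm in diameter and 40 mm long, lying along the case's y; 123 mm from the hinge axis, on a 16 mm wide neck 31 mm ahead of the lid's front edge. With the lid shut it is at x = -78, z = 63.5 mm in the case frame. Take it across its two ends; it turns between the fingers as the lid swings. The lid is a plate 130 mm wide, 92 mm long and 6 mm thick.
- bolt (a joint): Travel of the slide bolt, m: 0 fully shut, 0.024 fully back. Shut, it overlaps an ear of the lid and blocks it; from 0.016 on the lid is free. It slides along the case's +x (away from the robot) with about 2.5 N of friction and stays where it is left. It may start up to 3 mm open.
- bolt_knob (a point): Middle of the red upright knob of the bolt, 12 mm in diameter, 34 mm tall, from 72.5 to 106.5 mm above the table; 79 mm from the case centre along the case's +y, so outside the lid.
- stop_post: Aluminium post, 26 mm wide, 150 mm tall, origin on the table at x = 125, y = 0 mm in the case frame. Its screw carries a round rubber buffer 138.5 mm above the table, which the lid's back meets about 80 mm from the hinge; the screw's setting varies by 22 mm. The buffer springs at 1 N per mm for 8 mm, then is solid; pressing it above 15 N breaks it.
- insert_tray: Black tray of brass inserts, 62 x 90 x 22 mm, lying loose in the case; origin under its centre.
- silicone_oil: White bottle with an orange-red nozzle, 38 mm in diameter, 105 mm tall, standing near the case to the right of it; origin under its centre.
- stud_07: Closed round grey road stud, 128 mm in diameter, 47 mm tall, loose on the table to the right; origin under its centre.
- stud_13: Closed round grey road stud, 128 mm in diameter, 47 mm tall, loose on the table to the right; origin under its centre.
- housing_12: Open round grey stud housing, 128 mm in diameter, 36 mm tall, loose on the table to the left; origin under its centre.
Not all that is in view belongs to the job. What is shaped like the stop_post but pink is not meant.

How it is judged (in metres and radians):
On the way, in this order (a step that is already met when the one before it is completed fails the run):
1. the bolt is slid back with the lid still shut (value of joint bolt above 0.018 m and value of joint lid below 0.15 rad), for 0.1 s.
2. the lid is swung up past 1.2 rad (value of joint lid above 1.2 rad), for 0.1 s.
3. the lid presses on the buffer (contact force between insert_case and stop_post above 0.5 N), for 0.2 s.
At the end, for the whole second after the job is handed in: The lid stands open and at rest (under 0.05 rad/s), leaning on the buffer of the stop post with more than 0.3 N, its angle above 1.6 rad, and the bolt is back by more than 18 mm (contact force between insert_case and stop_post above 0.3 N and value of joint lid above 1.6 rad and velocity of joint lid between -0.05 and 0.05 rad/s and value of joint bolt above 0.018 m); the robot touches nothing.
It fails at once if the lid is driven against the buffer with more than 15 N (contact force between insert_case and stop_post above 15 N).
It fails at once if the insert tray in the case is moved by more than 15 mm (distance of insert_tray from where it was at the start of the episode above 0.015 m).
It fails at once if the oil bottle is moved by more than 20 mm (distance of silicone_oil from where it was at the start of the episode above 0.02 m).
It fails at once if a stud or housing near by is moved by more than 20 mm (distance of any of stud_07, stud_13, housing_12 from where it was at the start of the episode above 0.02 m).
It also fails if it takes over 72 s, if anything falls off the work surface, if the arm or the gripper's body presses on something with over 40 N, if the wrist force passes 120 N, or if a joint passes its speed limit or range.

ROBOT

A 6-joint arm with a two-finger parallel gripper is mounted at the origin on a cart in front of the work surface, level with it; the furniture and walls round the work are solid. World frame = base frame: x ahead of the robot, y to its left, z up, the work surface at z = 0. Lengths are in mm, angles in degrees, forces in N, time in s.
With the tool pointing down it reaches from about 350 to 850 mm from the base axis. Payload 8.1 kg.
Tool frame: the origin (TCP) lies between the finger pads; the fingertips stand 22 mm ahead of it and the grasp point (between the pads) lies 3 mm ahead of it; z points along the fingers, y is the line along which they close (so a half turn about z gives the same grasp; the last joint's range is limited). The gripper opens to 85 mm and grips with 20 to 120 N. Pads are 22 mm wide; open, the fingers measure 114 mm over their backs; the gripper's body (76 mm by 85 mm) begins 54 mm behind the grasp point. The pads swing forward as they close: fully open they stand 13 mm farther back than shut.
Start: joints at [-76.112, 7.471, 85.268, -0, 87.261, -4.893], TCP at [193.197, -568.05, 253.292] pointing down, gripper open.
Joint ranges: [-169.43, 169.43], [-51.17, 129.36], [1.28, 143.12], [-76.62, 256.62], [0, 156.53], [-152.29, 152.29]. Speed limits (degrees/s): [136.94, 136.94, 159.86, 180, 180, 180].

INTERFACE

Orientations are given as [roll, pitch, yaw] about the fixed x, y, z axes, in that order (R = Rz(yaw) Ry(pitch) Rx(roll)).
In Python, from bench import r, vision gives the robot as it stands.
- The arm moves only by the tool step_arm, never from a script. Its argument "targets" is a list that holds one entry, the list of rows, each a list of 6 numbers: the shift along the world's x, y, z in mm, then the turn, a rotation vector about the world's x, y, z in rad. In form: [[[x, y, z, rx, ry, rz], ...]]. A call has 1 to 12 rows; each row is the pose to reach, as a shift and turn from the pose commanded when the call began; what a row does not reach only later rows make up. A row lasts 1/12 s, in which the tool goes at most 41.7 mm and 7.16 degrees, less where a joint would pass 70% of its speed; a pose out of reach is approached as far as the arm can. A call with a gripper value outside its range is refused whole. "fingers" is the gripper's target within -1 to 1 (shut at 1, half-way at 0, fully open at -1), set as the call begins (left out, the last holds). The fingers move at their own pace and stop on an object; "newtons" is the grip in N (left out, the last holds). Time passes only in rows, so rows that repeat a pose let the fingers close. It gives the time, the measured TCP pose, the force, the opening and the grip force at its end, in the units of the state.
- r.sense(): the state, without advancing time (a new reading comes with each control period).
- vision.snapshot(name): name is "scene" or "top" or "wrist"; returns a dict with "img" (480x640x3 uint8, blue, green, red), "mtx" (3x3 intrinsics, pixels), "eye" and "attitude" of the camera in the world. Camera axes: x right, y up, looking along -z (the intrinsics and any distortion apply to the point x, -y, -z); pixel columns grow to the right and rows downward; lengths in mm; the calibration is good to about 2 mm. A picture is of the moment at which its call begins. There is no depth.
- r.hand_in(): hands the job in; it is judged then, once.
The state is a dict: "time": time; "joint_pos": joint angles; "qd": joint speeds; "joint_efforts": joint torques, N m; "tool_pos": TCP position; "tcp_rot": TCP orientation; "ft_force": force on the tool from outside, world axes, zero at the start; "wrist_torque": the same for the moment, N m; "finger_gap": finger opening in mm; "grip_force": force on a finger pad.
Only numpy, scipy, OpenCV 4.12 (cv2) and the standard library are available. Lean on these libraries where they do the work, as an engineer would, in place of code of your own. Each camera call takes 0.05 s, during which the arm holds its last target. There are 200 camera calls.

## Working session

There is one attempt and no reset: what is moved stays moved. The work goes in short steps, Python scripts to look and compute and a tool call to move; the robot and the scene stay as the last step left them, time stands still between calls to the robot, and variables do not carry over. Pictures are saved under pics/ and viewed, at most 10 in all, crops included, and the job is handed in when it is done.

Besides the shell and the picture viewer there is one more tool, called in YAML: its name, and indented under it one key for each argument. step_arm: Moves the arm, as the interface text tells. Its arguments: {"type":"object","properties":{"targets":{"type":"array"},"fingers":{"type":"number"},"newtons":{"type":"number"}},"required":["targets"]}

```bash
mkdir -p pics; ls
python3 - <<'E'
from bench import r, vision
import cv2,numpy as np
s=r.sense();print(s['time'],s['tool_pos'],s['tcp_rot'],s['finger_gap'])
for n in("scene","top"):
    d=vision.snapshot(n);cv2.imwrite(f"pics/{n}0.png",d["img"]);print(n,d["mtx"],d["eye"],d["attitude"],[k for k in d])
E
```

```text
pics
0.0 [ 193.08210284 -567.52552998  252.21532658] [-1.79892437e+02 -9.05914272e-03  1.87841605e+01] 85.31525950886503
scene [[581.52337127   0.         323.42205634]
 [  0.         581.52337127 243.92295223]
 [  0.           0.           1.        ]] [-339.15513106  833.69871217  659.37836878] [ 6.41595222e+01  4.98557445e-02 -1.33179676e+02] ['img', 'mtx', 'eye', 'attitude']
top [[623.76028035   0.         324.59585465]
 [  0.         623.76028035 248.25471998]
 [  0.           0.           1.        ]] [ 204.53702725   21.08362435 1744.28577047] [ 10.72409814  -0.77282527 -91.45833217] ['img', 'mtx', 'eye', 'attitude']
```

View pics/scene0.png

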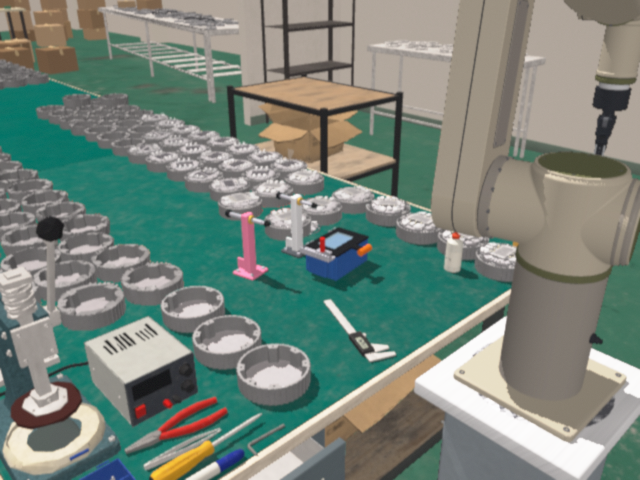

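View pics/top0.png

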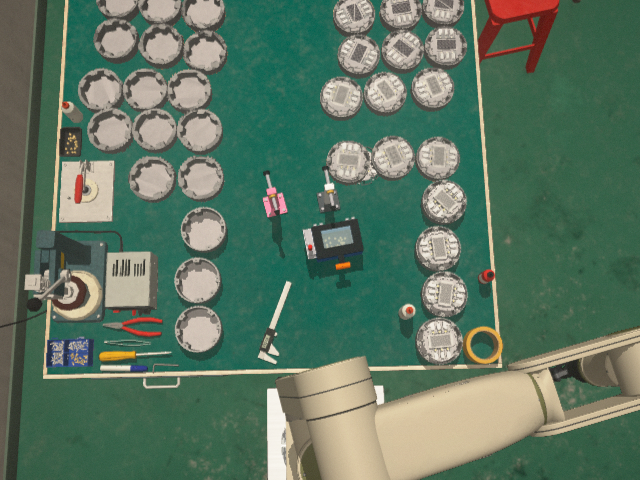

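The scene shows the blue case with the lid at top-view (333,240), and the aluminium post behind it at (328,195).
- **Knob lookalikes:** the red knob is at top (310,247). Other red things are the bottle nozzle (408,311), the red jar (487,276), the lever (78,190) and the pliers (135,325).
- **Bar lookalikes:** the orange bar is at top (343,266). Other orange things are the ring (483,345) and the screwdriver (130,355).
- **Post lookalike:** the pink post at (274,200) is not meant.

I choose the knob and bar attached to the blue case, and check them in one crop with measurements.

```bash
cat > h.py <<'E'
import cv2,numpy as np
from scipy.spatial.transform import Rotation as R
def rays(d,uv):
    uv=np.atleast_2d(np.float64(uv)); p=np.c_[uv,np.ones(len(uv))]@np.linalg.inv(d["mtx"]).T
    v=(p*[1,-1,-1])@R.from_euler("xyz",d["attitude"],degrees=True).as_matrix().T
    return np.array(d["eye"]),v
def onz(d,uv,z):
    e,v=rays(d,uv); return e+v*((z-e[2])/v[:,2])[:,None]
def tri(d1,a,d2,b):
    e,v=rays(d1,a);f,w=rays(d2,b);v=v[0];w=w[0]
    t=np.linalg.lstsq(np.c_[v,-w],f-e,rcond=None)[0]
    p,q=e+t[0]*v,f+t[1]*w
    return (p+q)/2,np.linalg.norm(p-q)
def mask(img,lo,hi,box):
    h=cv2.cvtColor(img,cv2.COLOR_BGR2HSV);m=cv2.inRange(h,np.array(lo),np.array(hi))
    k=np.zeros_like(m);x0,y0,x1,y1=box;k[y0:y1,x0:x1]=m[y0:y1,x0:x1];return k
def blob(m):
    c=max(cv2.findContours(m,cv2.RETR_EXTERNAL,cv2.CHAIN_APPROX_NONE)[0],key=cv2.contourArea)
    return cv2.minAreaRect(c),cv2.boundingRect(c)
E
python3 - <<'E'
from bench import r, vision
from h import *
S=vision.snapshot("scene");T=vision.snapshot("top")
O=((6,150,120),(18,255,255));RD=((0,150,90),(5,255,255));B=((100,120,30),(125,255,255))
def show(n,d,c,box):
    b=blob(mask(d["img"],*c,box));print(n,b);return b
ot=show("bar top",T,O,(290,210,370,285));os=show("bar sc",S,O,(300,220,380,285))
kt=show("knob top",T,RD,(290,230,330,265));ks=show("knob sc",S,RD,(312,230,332,258))
print("bar tri",tri(T,ot[0][0],S,os[0][0]),onz(T,ot[0][0],63.5))
print("bar ends",onz(T,cv2.boxPoints(ot[0]),63.5).round(1))
print("knob tri",tri(T,kt[0][0],S,ks[0][0]),onz(T,kt[0][0],100))
bt=show("blue top",T,B,(290,210,370,275))
c=np.vstack([cv2.resize(T["img"][150:290,240:420],None,fx=2.8,fy=2.1),cv2.resize(S["img"][190:290,230:390],(504,290))])
cv2.imwrite("pics/crop.png",c)
E
```

```text
bar top (((342.5577087402344, 265.2884826660156), (5.88348388671875, 14.708710670471191), 78.69007110595703), (335, 262, 16, 8))
bar sc (((364.300048828125, 249.6000213623047), (6.708203315734863, 14.310833930969238), 63.43495178222656), (358, 244, 14, 12))
knob top (((309.5, 247.0), (4.0, 3.0), 90.0), (308, 245, 4, 5))
knob sc (((321.5, 244.0), (14.0, 5.0), 90.0), (319, 237, 6, 15))
bar tri (array([473.82907657, -57.67657419,  62.25739815]), np.float64(0.3704430969815817)) [[473.77466089 -57.50145707  63.5       ]]
bar ends [[478.3 -36.4  63.5]
 [485.3 -76.   63.5]
 [469.3 -78.6  63.5]
 [462.3 -39.   63.5]]
knob tri (array([521.99676407,  31.71165589,  89.23606596]), np.float64(0.728491108573645)) [[519.66044351  31.39773576 100.        ]]
blue top (((327.0160217285156, 258.5880126953125), (2.593839168548584, 20.571826934814453), 79.69515228271484), (317, 256, 21, 6))
```

View pics/crop.png

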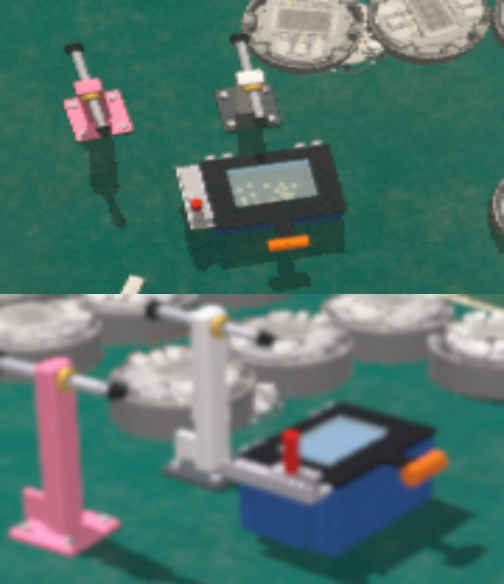

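The crop confirms the choice: the orange bar is on the case's neck, and the red knob is on the bolt beside the lid. The white post stands behind, with the pink decoy to its left. The case yaw is about 10° and its centre about (551,-44). The knob-to-bar distance along the case's y is about 79.5 mm, which agrees with the 79 given.

Next I move above the knob with the fingers closing.

step_arm:
  targets:
    - [[18,37,0,0,0,-0.0125],[36,74,0,0,0,-0.025],[54,111,0,0,0,-0.0375],[72,148,0,0,0,-0.05],[90,185,0,0,0,-0.0625],[108,222,0,0,0,-0.075],[126,259,0,0,0,-0.0875],[144,296,0,0,0,-0.1],[162,333,0,0,0,-0.1125],[180,370,0,0,0,-0.125],[198,407,0,0,0,-0.1375],[216,444,0,0,0,-0.15]]
  fingers: 1
  newtons: 30

```text
time: 1.2
tool_pos: [409.5, -122.1, 253.5]
tcp_rot: [180.0, -0.0, 10.1]
ft_force: [1.7, -1.0, -0.1]
finger_gap: 0.2
grip_force: 0.0
```

step_arm:
  targets:
    - [[14,30,0,0,0,0],[28,60,0,0,0,0],[42,90,0,0,0,0],[54,120,0,0,0,0],[60,135,0,0,0,0],[64,145,0,0,0,0],[66,148,0,0,0,0],[66,148,0,0,0,0]]

```text
time: 1.87
tool_pos: [475.2, 24.1, 253.1]
tcp_rot: [180.0, 0.0, 10.2]
ft_force: [0.1, 0.1, -0.2]
finger_gap: -0.0
grip_force: 0.0
```

Run:
```python
from bench import r, vision
from h import *
s=r.sense();print(s['time'],s['tool_pos'],s['tcp_rot'],s['finger_gap'],s['ft_force'])
d=vision.snapshot("wrist");cv2.imwrite("pics/w1.png",d["img"]);print(d["mtx"],d["eye"],d["attitude"])
```

```text
1.8667 [475.22393984  24.06526061 253.11036407] [1.79991733e+02 2.67775195e-02 1.02389120e+01] -0.045405331715250796 [ 0.06124397  0.10202898 -0.19520397]
[[349.77906305   0.         321.09673233]
 [  0.         349.77906305 237.27864927]
 [  0.           0.           1.        ]] [557.82135535  38.67868203 373.43663675] [-1.87217743e+01  6.47665099e-03 -7.98504537e+01]
```

View pics/w1.png

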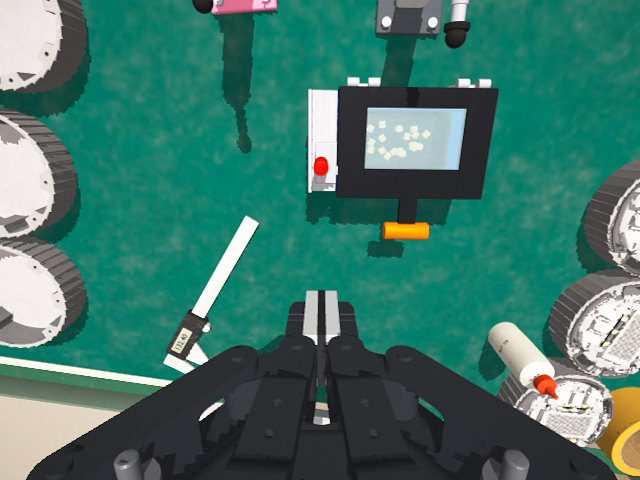

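The wrist view shows the knob top at (321,165), the bar at (405,231), and the lid edges almost parallel to the image axes, so the tool yaw is close to the case's. I measure these now.

Run:
```python
from bench import r, vision
from h import *
d=vision.snapshot("wrist");T=vision.snapshot("top")
b=blob(mask(d["img"],(6,150,120),(20,255,255),(370,200,450,260)));print(b)
p=onz(d,cv2.boxPoints(b[0]),67)
print("bar",onz(d,b[0][0],63.5).round(1),p.round(1))
k=blob(mask(d["img"],(0,150,90),(5,255,255),(305,140,340,190)));print("knob",k)
x,y,w,h=k[1]
print("knob top",onz(d,(x+w/2,y+6.5),106.5).round(1))
m=cv2.inRange(d["img"],(0,0,0),(45,45,45));m[:75]=0;m[215:]=0;m[:,:325]=0;m[:,510:]=0
m=cv2.morphologyEx(m,cv2.MORPH_OPEN,np.ones((25,25),np.uint8)[:9,:9])
m[202:]=0
c=max(cv2.findContours(m,cv2.RETR_EXTERNAL,cv2.CHAIN_APPROX_NONE)[0],key=cv2.contourArea)
q=cv2.approxPolyDP(cv2.convexHull(c),8,True)[:,0];P=onz(d,q,66.5);print(q.tolist(),P.round(1))
e=np.roll(P,-1,0)-P;print(np.linalg.norm(e,axis=1).round(1),np.degrees(np.arctan2(e[:,1],e[:,0])).round(1))
```

```text
(((404.4999694824219, 229.5), (44.99999237060547, 16.999996185302734), -0.0), (382, 221, 46, 18))
bar [[475.3 -55.4  63.5]] [[464.6 -35.9  67. ]
 [480.5 -32.1  67. ]
 [487.7 -72.5  67. ]
 [471.9 -76.9  67. ]]
knob (((319.5, 165.5), (19.0, 13.0), 90.0), (313, 156, 14, 20))
knob top [[526.8  33.3 106.5]]
[[490, 123], [479, 197], [351, 196], [475, 116]] [[ 5.790e+02 -1.014e+02  6.650e+01]
 [ 5.173e+02 -1.123e+02  6.650e+01]
 [ 4.981e+02  3.000e-01  6.650e+01]
 [ 5.821e+02 -8.730e+01  6.650e+01]]
[ 62.7 114.2 121.4  14.4] [-170.    99.6  -46.2 -102.4]
```

The bar is at about (475,-56) and the knob at about (524,32), which is about 49 mm straight ahead along the case's x. I lower the closed fingers in front of the knob and approach.

step_arm:
  targets:
    - [[0,0,-40,0,0,0],[0,0,-80,0,0,0],[0,0,-115,0,0,0],[0,0,-140,0,0,0],[0,0,-150,0,0,0],[7,1.2,-150,0,0,0],[14,2.5,-150,0,0,0],[20,3.5,-150,0,0,0],[24,4.2,-150,0,0,0],[28,5,-150,0,0,0],[32,5.6,-150,0,0,0],[36,6.3,-150,0,0,0]]

```text
time: 3.02
tool_pos: [511.7, 30.3, 103.9]
tcp_rot: [180.0, -0.0, 10.2]
ft_force: [-4.1, -1.2, 2.5]
finger_gap: -0.0
grip_force: 1.4
```

step_arm:
  targets:
    - [[3,0.5,0,0,0,0],[6,1.1,0,0,0,0],[9,1.6,0,0,0,0],[9,1.6,0,0,0,0]]

```text
time: 3.35
tool_pos: [520.6, 32.0, 103.2]
tcp_rot: [-180.0, -0.0, 10.2]
ft_force: [0.1, -1.0, 0.5]
finger_gap: 0.3
grip_force: 0.0
```

step_arm:
  targets:
    - [[2,0.4,0,0,0,0],[4,0.7,0,0,0,0],[6,1.1,0,0,0,0]]

```text
time: 3.6
tool_pos: [526.1, 32.9, 103.1]
tcp_rot: [-180.0, 0.0, 10.2]
ft_force: [-3.6, -1.1, 1.6]
finger_gap: -0.2
grip_force: 1.4
```

step_arm:
  targets:
    - [[1,0.2,0,0,0,0],[2,0.4,0,0,0,0],[3,0.5,0,0,0,0]]

```text
time: 3.85
tool_pos: [528.3, 33.3, 103.0]
tcp_rot: [-180.0, 0.1, 10.2]
ft_force: [-11.3, -2.2, 8.6]
finger_gap: -0.0
grip_force: 6.0
```

Run:
```python
from bench import r, vision
from h import *
s=r.sense();print(s['time'],s['tool_pos'],s['ft_force'])
d=vision.snapshot("wrist");S=vision.snapshot("scene")
cv2.imwrite("pics/w2.png",np.hstack([cv2.resize(d["img"],(400,300)),cv2.resize(S["img"][190:290,230:363],(400,300))]))
```

```text
3.85 [528.25509404  33.31776538 103.03409302] [-11.28293807  -2.24145468   8.62517792]
```

View pics/w2.png

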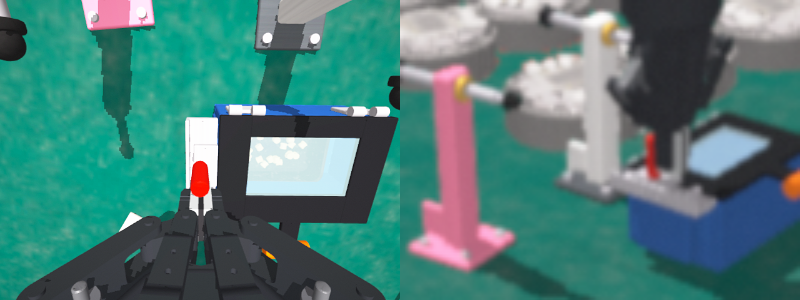

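The bolt is at its stop: the force rose to 11 N after about 22 mm, and the knob has moved up to the middle of its guide at (200,178). The lid is still shut. I back off, open the fingers and go over the bar.

step_arm:
  targets:
    - [[-12,-2,0,0,0,0],[-25,-4.5,20,0,0,0],[-30,-5,55,0,0,0],[-38,-30,80,0,0,0],[-46,-60,80,0,0,0],[-54,-89.5,80,0,0,0],[-54,-89.5,60,0,0,0],[-54,-89.5,60,0,0,0]]

```text
time: 4.62
tool_pos: [474.0, -57.1, 161.2]
tcp_rot: [-180.0, 0.1, 10.0]
ft_force: [-1.4, 0.6, -0.9]
finger_gap: -0.0
grip_force: 0.0
```

step_arm:
  targets:
    - [[0,0,0,0,0,0],[0,0,0,0,0,0],[0,0,0,0,0,0],[0,0,0,0,0,0],[0,0,0,0,0,0],[0,0,0,0,0,0]]
  fingers: -1

```text
time: 5.12
tool_pos: [475.5, -55.7, 163.7]
tcp_rot: [180.0, -0.0, 10.2]
ft_force: [-0.6, 0.4, 0.1]
finger_gap: 72.0
grip_force: 0.0
```

Run:
```python
from bench import r, vision
from h import *
s=r.sense();print(s['time'],s['tool_pos'],s['ft_force'],s['finger_gap'])
d=vision.snapshot("wrist");T=vision.snapshot("top")
k=blob(mask(T["img"],(0,150,90),(5,255,255),(290,225,330,265)));print("knob",k,onz(T,k[0][0],95).round(1))
try:
    b=blob(mask(d["img"],(6,150,120),(20,255,255),(200,150,450,470)));print("bar",b,onz(d,b[0][0],63.5))
except Exception as e:print(e)
cv2.imwrite("pics/w3.png",d["img"])
```

```text
5.1167 [475.51878593 -55.66995773 163.65400472] [-0.56466117  0.39968954  0.10346493] 71.96237064596025
knob (((308.5, 239.0), (4.0, 3.0), 90.0), (307, 237, 4, 5)) [[542.7  33.7  95. ]]
bar (((320.0, 250.5), (23.0, 60.0), 90.0), (290, 239, 61, 24)) [[475.24551513 -55.12960114  63.5       ]]
```

View pics/w3.png

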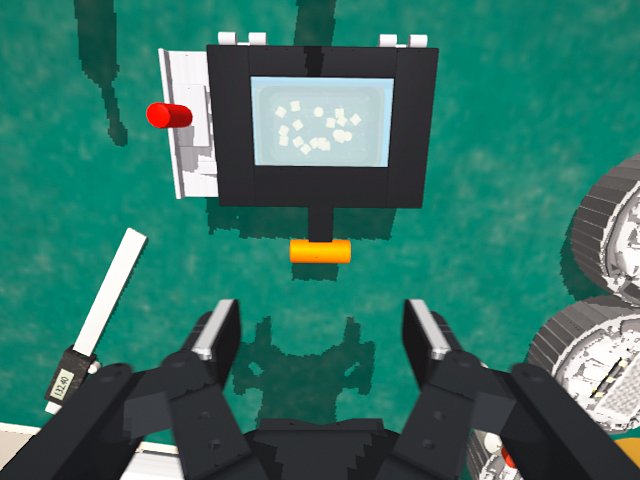

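The fingers straddle the bar, which is at (320,250) and measures (475.2,-55.1). The knob has moved about 22 mm back, so the bolt is open. I descend and grip.

step_arm:
  targets:
    - [[0,0,-35,0,0,0],[0,0,-65,0,0,0],[0,0,-85,0,0,0],[0,0,-95,0,0,0],[0,0,-100,0,0,0],[0,0,-100,0,0,0]]

```text
time: 5.72
tool_pos: [474.8, -56.0, 62.8]
tcp_rot: [-180.0, 0.1, 10.2]
ft_force: [0.1, 0.9, -0.2]
finger_gap: 85.0
grip_force: 0.0
```

step_arm:
  targets:
    - [[0,0,0,0,0,0],[0,0,0,0,0,0],[0,0,0,0,0,0],[0,0,0,0,0,0],[0,0,0,0,0,0],[0,0,0,0,0,0]]
  fingers: 1
  newtons: 30

```text
time: 6.22
tool_pos: [475.9, -55.0, 64.8]
tcp_rot: [-179.9, -0.1, 10.2]
ft_force: [-3.5, 7.5, 9.9]
finger_gap: 39.4
grip_force: 30.0
```

Run:
```python
from bench import r
import numpy as np
s=r.sense();print(s['time'],s['tool_pos'],s['ft_force'],s['finger_gap'],s['grip_force'])
# arc rows as shift from shut, case yaw 10
for t in np.r_[np.arange(0,1.61,.1),np.arange(1.65,2.06,.05)]:
    x=123*(1-np.cos(t));print(round(t,2),(x*np.cos(np.radians(10))).round(1),(x*np.sin(np.radians(10))).round(1),(123*np.sin(t)).round(1))
```

```text
6.2167 [475.91113749 -55.01240544  64.81515276] [-3.5050043   7.48842914  9.877234  ] 39.41086917875064 30.031109154224396
0.0 0.0 0.0 0.0
0.1 0.6 0.1 12.3
0.2 2.4 0.4 24.4
0.3 5.4 1.0 36.3
0.4 9.6 1.7 47.9
0.5 14.8 2.6 59.0
0.6 21.2 3.7 69.5
0.7 28.5 5.0 79.2
0.8 36.7 6.5 88.2
0.9 45.8 8.1 96.3
1.0 55.7 9.8 103.5
1.1 66.2 11.7 109.6
1.2 77.2 13.6 114.6
1.3 88.7 15.6 118.5
1.4 100.5 17.7 121.2
1.5 112.6 19.8 122.7
1.6 124.7 22.0 122.9
1.65 130.7 23.0 122.6
1.7 136.7 24.1 122.0
1.75 142.7 25.2 121.0
1.8 148.7 26.2 119.8
1.85 154.5 27.2 118.2
1.9 160.3 28.3 116.4
1.95 166.0 29.3 114.3
2.0 171.5 30.2 111.8
2.05 177.0 31.2 109.1
```

Gripped at a 39.4 mm gap. I swing the lid up along the arc, with a small offset to relax the grip strain.

step_arm:
  targets:
    - [[1,1,8,0,0,0],[2,1.2,18,0,0,0],[4,1.5,29,0,0,0],[7,2,40,0,0,0],[10.5,2.7,49.5,0,0,0],[15.5,3.6,60.5,0,0,0],[22,4.7,71,0,0,0],[29,6,80.5,0,0,0],[37.5,7.5,89.5,0,0,0],[46.5,9.1,97.5,0,0,0],[56.5,10.8,105,0,0,0],[56.5,10.8,105,0,0,0]]

```text
time: 7.22
tool_pos: [533.8, -45.0, 170.5]
tcp_rot: [180.0, -0.2, 10.2]
ft_force: [-2.2, 1.3, 3.7]
finger_gap: 38.8
grip_force: 35.2
```

step_arm:
  targets:
    - [[10.5,1.9,6,0,0,0],[21.5,3.8,11,0,0,0],[33,5.8,15,0,0,0],[45,7.9,17.7,0,0,0],[57,10,19.2,0,0,0],[65,11.4,19.4,0,0,0],[69,12.2,19.4,0,0,0],[69,12.2,19.4,0,0,0],[69,12.2,19.4,0,0,0]]

```text
time: 7.97
tool_pos: [601.3, -33.5, 188.4]
tcp_rot: [179.9, -0.1, 10.2]
ft_force: [1.1, -3.6, 2.4]
finger_gap: 39.3
grip_force: 31.8
```

Run:
```python
from bench import r, vision
from h import *
s=r.sense();print(s['time'],s['tool_pos'],s['ft_force'],s['finger_gap'],s['grip_force'])
d=vision.snapshot("wrist");S=vision.snapshot("scene")
cv2.imwrite("pics/w4.png",np.hstack([cv2.resize(d["img"],(400,300)),cv2.resize(S["img"][170:290,230:390],(400,300))]))
```

```text
7.9667 [601.309003   -33.51529643 188.3872213 ] [ 1.11964535 -3.63426031  2.37744445] 39.26636593031821 31.846763491630554
```

View pics/w4.png

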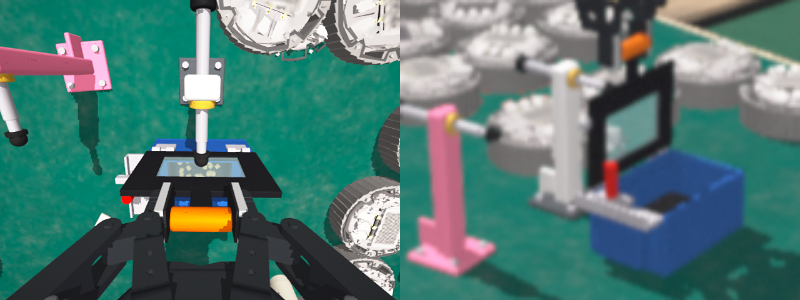

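The lid is upright at about 1.6 rad, and the buffer tip is visible behind it at (202,160) in the wrist view. Now I feel for the buffer in small steps, with holds for clean force readings.

step_arm:
  targets:
    - [[2,0.3,-0.1,0,0,0],[4,0.7,-0.2,0,0,0],[6,1,-0.3,0,0,0],[6,1,-0.3,0,0,0],[6,1,-0.3,0,0,0],[6,1,-0.3,0,0,0]]

```text
time: 8.57
tool_pos: [606.7, -32.6, 188.0]
tcp_rot: [180.0, -0.0, 10.2]
ft_force: [-1.6, -3.8, 4.9]
finger_gap: 38.9
grip_force: 31.9
```

step_arm:
  targets:
    - [[2,0.3,-0.2,0,0,0],[4,0.7,-0.4,0,0,0],[6,1,-0.6,0,0,0],[6,1,-0.6,0,0,0],[6,1,-0.6,0,0,0],[6,1,-0.6,0,0,0]]

```text
time: 9.07
tool_pos: [612.9, -31.5, 187.4]
tcp_rot: [180.0, -0.0, 10.2]
ft_force: [-1.3, -4.6, 5.7]
finger_gap: 39.5
grip_force: 31.7
```

step_arm:
  targets:
    - [[1,0.2,-0.1,0,0,0],[2,0.4,-0.3,0,0,0],[3,0.5,-0.5,0,0,0],[3,0.5,-0.5,0,0,0],[3,0.5,-0.5,0,0,0],[3,0.5,-0.5,0,0,0]]

```text
time: 9.57
tool_pos: [615.8, -31.0, 186.9]
tcp_rot: [180.0, -0.0, 10.2]
ft_force: [-1.8, -6.1, 6.0]
finger_gap: 39.4
grip_force: 31.6
```

step_arm:
  targets:
    - [[1,0,0.2,0,0,0],[2,0,0.2,0,0,0],[3,0,0.1,0,0,0],[3,0,0.1,0,0,0],[3,0,0.1,0,0,0],[3,0,0.1,0,0,0]]

```text
time: 10.07
tool_pos: [618.6, -30.6, 186.5]
tcp_rot: [180.0, 0.0, 10.2]
ft_force: [-2.6, -4.9, 5.2]
finger_gap: 39.3
grip_force: 31.4
```

step_arm:
  targets:
    - [[1,0.1,-0.2,0,0,0],[2,0.2,-0.4,0,0,0],[3,0.3,-0.6,0,0,0],[3,0.3,-0.6,0,0,0],[3,0.3,-0.6,0,0,0],[3,0.3,-0.6,0,0,0]]

```text
time: 10.57
tool_pos: [621.9, -30.1, 185.9]
tcp_rot: [-180.0, -0.0, 10.2]
ft_force: [-0.5, -1.8, 4.6]
finger_gap: 39.0
grip_force: 31.3
```

step_arm:
  targets:
    - [[1,0.1,-0.2,0,0,0],[2,0.2,-0.4,0,0,0],[3,0.3,-0.7,0,0,0],[3,0.3,-0.7,0,0,0],[3,0.3,-0.7,0,0,0],[3,0.3,-0.7,0,0,0]]

```text
time: 11.07
tool_pos: [624.8, -29.6, 185.2]
tcp_rot: [-180.0, -0.0, 10.2]
ft_force: [-1.3, -1.6, 5.3]
finger_gap: 39.6
grip_force: 31.2
```

step_arm:
  targets:
    - [[1,0.2,0,0,0,0],[2,0.4,-0.2,0,0,0],[3,0.5,-0.4,0,0,0],[3,0.5,-0.4,0,0,0],[3,0.5,-0.4,0,0,0],[3,0.5,-0.4,0,0,0]]

```text
time: 11.57
tool_pos: [627.6, -29.2, 184.6]
tcp_rot: [-180.0, 0.0, 10.2]
ft_force: [-2.2, -2.0, 4.4]
finger_gap: 38.9
grip_force: 31.0
```

step_arm:
  targets:
    - [[1,0.2,-0.2,0,0,0],[2,0.4,-0.5,0,0,0],[3,0.5,-0.8,0,0,0],[3,0.5,-0.8,0,0,0],[3,0.5,-0.8,0,0,0],[3,0.5,-0.8,0,0,0]]

```text
time: 12.07
tool_pos: [630.5, -28.7, 183.8]
tcp_rot: [-180.0, 0.0, 10.2]
ft_force: [-2.8, -0.9, 5.0]
finger_gap: 39.4
grip_force: 30.9
```

Run:
```python
from bench import r, vision
from h import *
F=[]
for i in range(4):
    d=vision.snapshot("wrist");F.append(r.sense()['ft_force'])
s=r.sense();print(s['time'],s['tool_pos'],np.round(F,1).tolist())
cv2.imwrite("pics/w5.png",cv2.resize(d["img"][100:400,170:490],(640,600)))
```

```text
12.2667 [630.53698976 -28.70866628 183.78813553] [[-3.7, -1.0, 5.5], [-3.8, -0.7, 5.0], [-3.3, -1.4, 5.1], [-3.7, -0.6, 5.2]]
```

View pics/w5.png

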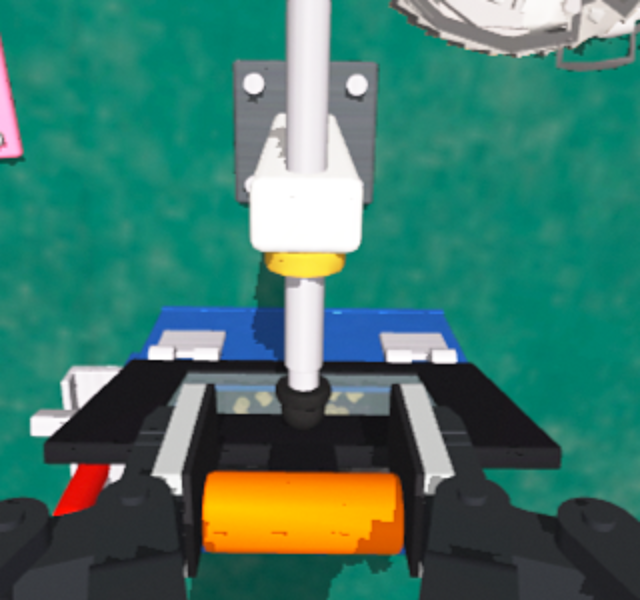

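The wrist view shows the buffer at (305,400) against the lid's back, or nearly so, and the force along the swing is rising (about 2.7, then 3.5, then 5 N). I make small steps to confirm the slope.

step_arm:
  targets:
    - [[0.7,0.1,-0.2,0,0,0],[1.4,0.2,-0.4,0,0,0],[2,0.4,-0.6,0,0,0],[2,0.4,-0.6,0,0,0],[2,0.4,-0.6,0,0,0],[2,0.4,-0.6,0,0,0],[2,0.4,-0.6,0,0,0]]

```text
time: 12.85
tool_pos: [632.4, -28.4, 183.2]
tcp_rot: [-180.0, 0.0, 10.2]
ft_force: [-4.2, -1.1, 5.3]
finger_gap: 39.5
grip_force: 30.8
```

step_arm:
  targets:
    - [[0.7,0.1,-0.2,0,0,0],[1.4,0.2,-0.4,0,0,0],[2,0.4,-0.6,0,0,0],[2,0.4,-0.6,0,0,0],[2,0.4,-0.6,0,0,0],[2,0.4,-0.6,0,0,0],[2,0.4,-0.6,0,0,0]]

```text
time: 13.43
tool_pos: [634.3, -28.1, 182.7]
tcp_rot: [-180.0, 0.1, 10.2]
ft_force: [-4.7, -2.1, 6.2]
finger_gap: 39.3
grip_force: 30.6
```

Run:
```python
from bench import r, vision
import numpy as np
F=[]
for i in range(4):
    vision.snapshot("wrist");F.append(r.sense()['ft_force'])
s=r.sense();t=np.arccos(1-(s['tool_pos'][0]-475.9)/.985/123);f=np.mean(F,0)
print(s['time'],s['tool_pos'],f.round(2),t,-((.985*f[0]+.174*f[1])*np.sin(t)+f[2]*np.cos(t)))
```

```text
13.6333 [634.30501769 -28.03483341 182.65092761] [-4.9  -1.78  6.29] 1.8833163157209059 6.820761421161627
```

The slope matches the buffer: 1.8 N over 4 mm, against about 1.7 N expected. It is pressed some 4–6 N now. I ease back about 3 mm so the strain is near zero on release, and relax the vertical strain.

step_arm:
  targets:
    - [[-0.7,-0.1,0.4,0,0,0],[-1.4,-0.2,0.8,0,0,0],[-2.1,-0.2,1.2,0,0,0],[-2.6,-0.3,1.5,0,0,0],[-2.6,-0.3,1.5,0,0,0],[-2.6,-0.3,1.5,0,0,0],[-2.6,-0.3,1.5,0,0,0]]

```text
time: 14.22
tool_pos: [631.6, -28.4, 183.4]
tcp_rot: [-180.0, 0.1, 10.2]
ft_force: [-3.2, -2.7, -3.0]
finger_gap: 39.1
grip_force: 30.5
```

```bash
cat > f.py <<'E'
from bench import r, vision
import numpy as np
F=[]
for i in range(4):
    vision.snapshot("wrist");F.append(r.sense()['ft_force'])
s=r.sense();t=np.arccos(1-(s['tool_pos'][0]-475.9)/.985/123);f=np.mean(F,0)
print(s['time'],s['tool_pos'],f.round(2),t,-((.985*f[0]+.174*f[1])*np.sin(t)+f[2]*np.cos(t)))
E
python3 f.py
```

```text
14.4167 [631.627503   -28.43540372 183.46081799] [-2.89 -2.66 -4.45] 1.8601758734891067 1.9048260439695954
```

step_arm:
  targets:
    - [[-0.7,-0.1,0,0,0,0],[-1.4,-0.1,0,0,0,0],[-2.1,-0.2,0,0,0,0],[-2.8,-0.3,0.2,0,0,0],[-3.2,-0.4,0.3,0,0,0],[-3.2,-0.4,0.3,0,0,0],[-3.2,-0.4,0.3,0,0,0],[-3.2,-0.4,0.3,0,0,0]]

```text
time: 15.08
tool_pos: [628.7, -28.9, 184.2]
tcp_rot: [-180.0, 0.0, 10.2]
ft_force: [-0.9, -3.4, -7.4]
finger_gap: 39.3
grip_force: 31.1
```

```bash
python3 f.py
```

```text
15.2833 [628.71899071 -28.88057854 184.2240973 ] [-1.42 -4.   -8.18] 1.835217999517908 -0.11446481826578214
```

The swing force is about 0, with the buffer pressed about 3 N against the hinge friction. I relax the vertical and side strain, then release.

step_arm:
  targets:
    - [[0,-0.2,-0.5,0,0,0],[0,-0.4,-1,0,0,0],[0,-0.4,-1,0,0,0],[0,-0.4,-1,0,0,0]]

```text
time: 15.62
tool_pos: [629.1, -28.9, 184.1]
tcp_rot: [-180.0, -0.0, 10.2]
ft_force: [-5.4, -0.7, -1.7]
finger_gap: 39.5
grip_force: 31.6
```

```bash
python3 f.py
```

```text
15.8167 [629.14149864 -28.97137887 184.07792801] [-4.37  0.2  -0.37] 1.8388326808657856 4.014218524089922
```

Buffer force is about 3 N, which the hinge friction can hold. I release.

step_arm:
  targets:
    - [[0,0,0,0,0,0],[0,0,0,0,0,0],[0,0,0,0,0,0],[0,0,0,0,0,0],[0,0,0,0,0,0],[0,0,0,0,0,0],[0,0,0,0,0,0]]
  fingers: -1

```text
time: 16.4
tool_pos: [629.0, -29.2, 183.6]
tcp_rot: [180.0, -0.0, 10.2]
ft_force: [-0.0, 0.6, -0.4]
finger_gap: 85.3
grip_force: 0.0
```

step_arm:
  targets:
    - [[0,0,10,0,0,0],[0,0,25,0,0,0],[0,0,50,0,0,0],[0,0,75,0,0,0],[0,0,75,0,0,0]]

```text
time: 16.82
tool_pos: [631.4, -29.5, 266.1]
tcp_rot: [179.8, -0.5, 10.2]
ft_force: [0.3, 0.1, 1.6]
finger_gap: 85.4
grip_force: 0.0
```

Run:
```python
from bench import r, vision
from h import *
s=r.sense();print(s['time'],s['tool_pos'],s['ft_force'],s['finger_gap'])
d=vision.snapshot("wrist");S=vision.snapshot("scene");T=vision.snapshot("top")
O=((6,150,120),(20,255,255))
b=blob(mask(d["img"],*O,(220,150,420,400)));print("bar wrist",b)
try:
    c=blob(mask(S["img"],*O,(310,130,380,230)));print(c,tri(d,b[0][0],S,c[0][0]))
except Exception as e:print(e)
k=blob(mask(T["img"],(0,150,90),(5,255,255),(290,225,330,265)));print("knob",k[1])
cv2.imwrite("pics/w6.png",np.hstack([cv2.resize(d["img"][100:400,160:480],(400,375)),cv2.resize(S["img"][150:290,230:380],(400,375))]))
```

```text
16.8167 [631.41695935 -29.54880887 266.10246554] [0.27537031 0.06192116 1.56325233] 85.41359754415781
bar wrist (((319.0, 276.5), (25.0, 64.0), 90.0), (287, 264, 65, 26))
(((314.7500305175781, 186.75003051757812), (6.324554920196533, 11.700427055358887), 71.56504821777344), (310, 183, 11, 9)) (array([618.61519003, -32.79230912, 182.60821039]), np.float64(5.710557718871008))Traceback (most recent call last):
  File "<stdin>", line 10, in <module>
  File "h.py", line 18, in blob
    c=max(cv2.findContours(m,cv2.RETR_EXTERNAL,cv2.CHAIN_APPROX_NONE)[0],key=cv2.contourArea)
ValueError: max() iterable argument is empty
```

The arm was still moving for that reading, and the knob is hidden from the top camera. I look again now that it has settled.

step_arm:
  targets:
    - [[0,0,30,0,0,0],[0,0,50,0,0,0],[0,0,50,0,0,0],[0,0,50,0,0,0],[0,0,50,0,0,0]]

```text
time: 17.38
tool_pos: [628.4, -29.2, 306.8]
tcp_rot: [-180.0, 0.1, 10.2]
ft_force: [-0.0, -0.6, -0.7]
finger_gap: 85.6
grip_force: 0.0
```

Run:
```python
from bench import r, vision
from h import *
d=vision.snapshot("wrist");S=vision.snapshot("scene")
O=((6,150,120),(20,255,255))
b=blob(mask(d["img"],*O,(220,150,420,400)));c=blob(mask(S["img"],*O,(290,130,390,230)))
print(r.sense()['time'],b[1],c[1],tri(d,b[0][0],S,c[0][0]),onz(d,b[0][0],182))
cv2.imwrite("pics/w6.png",np.hstack([cv2.resize(d["img"][100:400,160:480],(400,375)),cv2.resize(S["img"][150:290,230:380],(400,375))]))
```

```text
17.4833 (293, 238, 56, 22) (307, 183, 14, 9) (array([619.63849017, -31.27093025, 183.18676838]), np.float64(2.774510398052317)) [[620.12644505 -30.24514822 182.        ]]
```

View pics/w6.png

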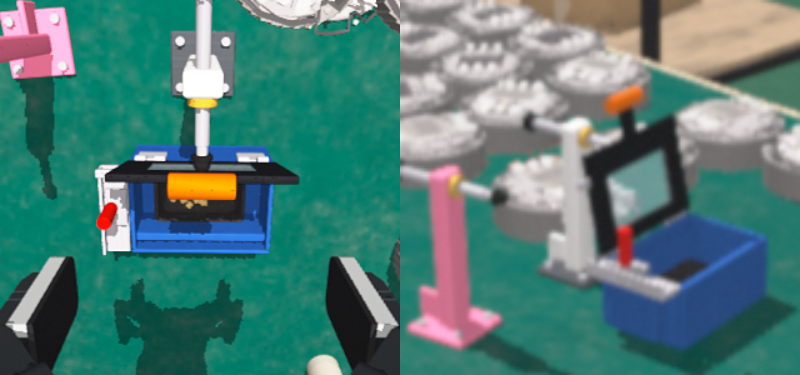

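The lid stands open near the buffer and the knob is back, but the bar measures x ≈ 620 against 629 at the TCP when gripped. I check whether that is an in-hand offset or spring-back.

Run:
```python
from bench import r, vision
from h import *
d=vision.snapshot("wrist");s=r.sense();print(s['tool_pos'])
w5=cv2.imread("pics/w5.png");b=blob(mask(w5,(6,150,120),(20,255,255),(180,430,430,580)));print(b[1])
x,y,w,h=b[1];uv=(170+(x+w/2)/2,100+(y+h/2)/2)
e=dict(d);e["eye"]=np.array(d["eye"])+np.array([630.5,-28.7,183.8])-s['tool_pos']
for z in(178,181,184):print(z,onz(e,uv,z).round(1))
c=blob(mask(d["img"],(6,150,120),(20,255,255),(220,150,420,400)))[1]
for z in(181,184,187):print("now",z,onz(d,(c[0]+c[2]/2,c[1]+c[3]/2),z).round(1), c)
cv2.imwrite("pics/w7.png",cv2.resize(d["img"][190:280,260:380],(800,600),interpolation=cv2.INTER_CUBIC))
```

```text
[628.14876531 -29.16919495 306.3689097 ]
(202, 471, 202, 83)
178 [[617.8 -31.3 178. ]]
181 [[620.1 -30.9 181. ]]
184 [[622.4 -30.4 184. ]]
now 181 [[619.4 -31.4 181. ]] (294, 238, 56, 22)
now 184 [[620.5 -31.2 184. ]] (294, 238, 56, 22)
now 187 [[621.6 -31.  187. ]] (294, 238, 56, 22)
```

View pics/w7.png

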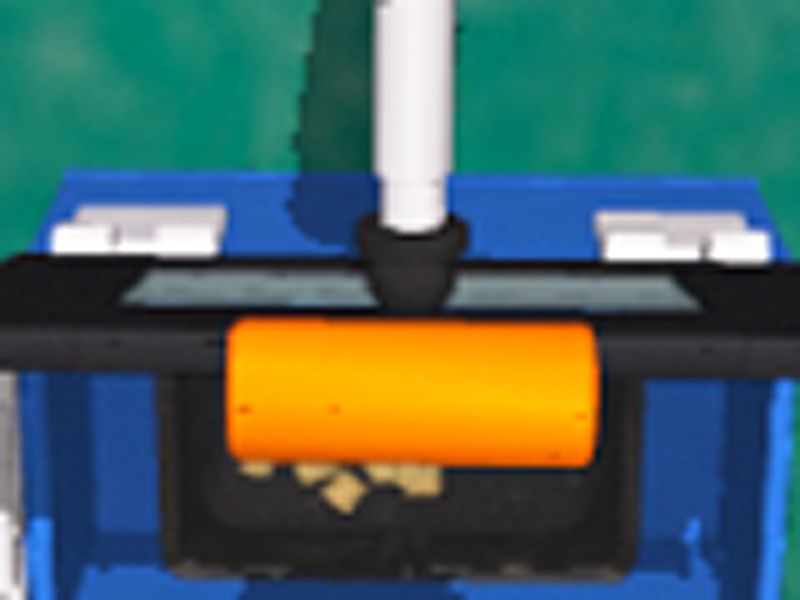

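The bar sits 9 mm off the TCP in the hand, both before and after release: in the grip it was at x ≈ 621 for TCP 630.5, and it is at about 620 now after release at TCP 629. So there was no spring-back. The forward and backward force readings (4.0 and -0.1 N) bracket the buffer load at about 3 N, and the close-up shows the buffer's tip on the lid at (415,280). The robot is clear, so I hand in.

```bash
python3 -c "
from bench import r
print(r.hand_in())"
```

```text
the job is handed in; nothing more can be done
None
```

I handed the job in at about 18 s, but no verdict came back. By my measurements the bolt is about 22 mm back, the lid rests on the buffer with about 3 N, and the arm is clear. I moved nothing else on the table, though I did not re-measure it.

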